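Load the measuring rack with the magnet samples in reverse order

TASK

Move the four magnet samples (coil, square core, rod, pole piece) from the dark wooden storage rack to the white measuring rack in reverse order: the sample that stood nearest the robot goes into the bay farthest from the robot, the next into the next bay, and so on until the farthest stands nearest. Set each one down upright on the middle of the black disc of its bay, one sample to a bay, without tipping any over, and leave the multimeter and the beaker between the racks where they are.

Things in the scene. Friction and masses are not known exactly. Their poses are not given: they have to be found in the camera images.
- storage_rack: Fixed dark wooden rack with the samples, on the robot's left or right. 312 x 90 mm, floor 8 mm above the table. Cross fences (6 mm thick, tops at 22 mm) at x = -150, -75, 0, 75, 150 mm make four bays with centres at x = -112.5, -37.5, 37.5, 112.5 mm, y = 0; long sides open. Origin: centre of underside, on the table. x runs along the row away from the robot, within 0.2 rad of straight ahead.
- measuring_rack: Fixed white rack on the other side; flush black 52 mm disc in each bay. 312 x 90 mm, floor 8 mm above the table. Cross fences (6 mm thick, tops at 22 mm) at x = -150, -75, 0, 75, 150 mm make four bays with centres at x = -112.5, -37.5, 37.5, 112.5 mm, y = 0; long sides open. Origin: centre of underside, on the table. x runs along the row away from the robot, within 0.2 rad of straight ahead.
- coil: Wire coil on a bobbin: upright cylinder with copper winding between black end flanges, 44 to 46 mm across, 52 mm high, about 0.18 kg. Loose, upright at the start with its underside 14 mm above the table (on its pad). Origin at the centre of its underside, z up along its height.
- core: Laminated iron core: upright square pillar 38 by 38 mm, 64 mm high, dark steel with fine stripes, about 0.65 kg; its flat sides face along its own x and y, and it stands turned by up to 0.5 rad in the rack. Loose, upright at the start with its underside 14 mm above the table (on its pad). Origin at the centre of its underside, z up along its height.
- rod: Plain round steel rod, 26 mm across, 78 mm high, about 0.32 kg, the slimmest and tallest. Loose, upright at the start with its underside 14 mm above the table (on its pad). Origin at the centre of its underside, z up along its height.
- pole: Turned steel pole piece: round foot 42 mm across and 12 mm high, then a cone narrowing to a round stem 26 mm across from 24 mm up to the top at 60 mm; about 0.33 kg; grip it by the stem. Loose, upright at the start with its underside 14 mm above the table (on its pad). Origin at the centre of its underside, z up along its height.
- coil_pad: Fixed white plastic pad 6 mm thick in one bay of the storage rack, on which the coil stands at the start; it stays behind and so shows where that sample came from. Round disc, 58 mm across. Origin at the centre of its underside, which lies 8 mm above the table; axes as the storage rack's.
- core_pad: Fixed white plastic pad 6 mm thick in one bay of the storage rack, on which the square iron core stands at the start; it stays behind and so shows where that sample came from. Square, 54 mm a side. Origin at the centre of its underside, which lies 8 mm above the table; axes as the storage rack's.
- rod_pad: Fixed white plastic pad 6 mm thick in one bay of the storage rack, on which the rod stands at the start; it stays behind and so shows where that sample came from. Small round disc, 38 mm across. Origin at the centre of its underside, which lies 8 mm above the table; axes as the storage rack's.
- pole_pad: Fixed white plastic pad 6 mm thick in one bay of the storage rack, on which the pole piece stands at the start; it stays behind and so shows where that sample came from. Square of 44 mm a side set cornerwise (diamond). Origin at the centre of its underside, which lies 8 mm above the table; axes as the storage rack's.
- meter: Bystander: hand-held multimeter lying between the racks, 150 by 80 mm, about 40 mm high with its dial, beige face. Loose. Origin at the centre of its underside, x along its length.
- beaker: Bystander: open steel beaker 70 mm across, 70 mm high, between the far ends of the racks. Loose. Origin at the centre of its underside.

How it is judged (in metres and radians):
At the end, for the whole second after the job is handed in: Every sample stands upright (within 0.1 rad) on the floor of the measuring rack (height within 5 mm), within 13 mm along and across of the middle of its bay, the bay that mirrors the one it had in the storage rack (nearest to farthest; its white pad marks where it stood), and all are at rest (((x of coil_pad in the frame of storage_rack between -0.1325 and -0.0925 m and x of coil in the frame of measuring_rack between 0.0995 and 0.1255 m) or (x of coil_pad in the frame of storage_rack between -0.0575 and -0.0175 m and x of coil in the frame of measuring_rack between 0.0245 and 0.0505 m) or (x of coil_pad in the frame of storage_rack between 0.0175 and 0.0575 m and x of coil in the frame of measuring_rack between -0.0505 and -0.0245 m) or (x of coil_pad in the frame of storage_rack between 0.0925 and 0.1325 m and x of coil in the frame of measuring_rack between -0.1255 and -0.0995 m)) and y of coil in the frame of measuring_rack between -0.013 and 0.013 m and z of coil in the frame of measuring_rack between 0.003 and 0.013 m and angle between each of coil, core, rod, pole's own z axis and vertical below 0.1 rad and linear speed of each of coil, core, rod, pole below 0.02 m/s and angular speed of each of coil, core, rod, pole below 0.2 rad/s and ((x of core_pad in the frame of storage_rack between -0.1325 and -0.0925 m and x of core in the frame of measuring_rack between 0.0995 and 0.1255 m) or (x of core_pad in the frame of storage_rack between -0.0575 and -0.0175 m and x of core in the frame of measuring_rack between 0.0245 and 0.0505 m) or (x of core_pad in the frame of storage_rack between 0.0175 and 0.0575 m and x of core in the frame of measuring_rack between -0.0505 and -0.0245 m) or (x of core_pad in the frame of storage_rack between 0.0925 and 0.1325 m and x of core in the frame of measuring_rack between -0.1255 and -0.0995 m)) and y of core in the frame of measuring_rack between -0.013 and 0.013 m and z of core in the frame of measuring_rack between 0.003 and 0.013 m and ((x of rod_pad in the frame of storage_rack between -0.1325 and -0.0925 m and x of rod in the frame of measuring_rack between 0.0995 and 0.1255 m) or (x of rod_pad in the frame of storage_rack between -0.0575 and -0.0175 m and x of rod in the frame of measuring_rack between 0.0245 and 0.0505 m) or (x of rod_pad in the frame of storage_rack between 0.0175 and 0.0575 m and x of rod in the frame of measuring_rack between -0.0505 and -0.0245 m) or (x of rod_pad in the frame of storage_rack between 0.0925 and 0.1325 m and x of rod in the frame of measuring_rack between -0.1255 and -0.0995 m)) and y of rod in the frame of measuring_rack between -0.013 and 0.013 m and z of rod in the frame of measuring_rack between 0.003 and 0.013 m and ((x of pole_pad in the frame of storage_rack between -0.1325 and -0.0925 m and x of pole in the frame of measuring_rack between 0.0995 and 0.1255 m) or (x of pole_pad in the frame of storage_rack between -0.0575 and -0.0175 m and x of pole in the frame of measuring_rack between 0.0245 and 0.0505 m) or (x of pole_pad in the frame of storage_rack between 0.0175 and 0.0575 m and x of pole in the frame of measuring_rack between -0.0505 and -0.0245 m) or (x of pole_pad in the frame of storage_rack between 0.0925 and 0.1325 m and x of pole in the frame of measuring_rack between -0.1255 and -0.0995 m)) and y of pole in the frame of measuring_rack between -0.013 and 0.013 m and z of pole in the frame of measuring_rack between 0.003 and 0.013 m); the robot touches nothing.
It fails at once if one of the four samples is tipped far over (more than about 35 degrees) (angle between any of coil, core, rod, pole's own z axis and vertical above 0.6 rad).
It fails at once if the meter or the beaker is shifted by more than 20 mm (distance of any of meter, beaker from where it was at the start of the episode above 0.02 m).
It also fails if it takes over 114 s, if anything falls off the work surface, if the arm or the gripper's body presses on something with over 40 N, if the wrist force passes 120 N, or if a joint passes its speed limit or range.

ROBOT

A 6-joint arm with a two-finger parallel gripper is mounted at the origin on the work surface. World frame = base frame: x ahead of the robot, y to its left, z up, the work surface at z = 0. Lengths are in m, angles in degrees, forces in N, time in s.
With the tool pointing down it reaches from about 0.35 to 0.875 m from the base axis. Payload 4.2 kg.
Tool frame: the origin (TCP) lies midway between the tips of the shut fingers; the grasp point (between the pads) lies 19 mm behind it; z points along the fingers, y is the line along which they close (so a half turn about z gives the same grasp; the last joint's range is limited). The gripper opens to 87 mm and grips with 3 to 60 N. Pads are 19 mm wide; open, the fingers measure 117 mm over their backs; the gripper's body (75 mm by 190 mm) begins 51 mm behind the grasp point.
Start: joints at [79.79, 22.042, 0.453, 0, -68.411, -14.817], TCP at [0.264, 0.566, 0.197] pointing down, gripper open.
Joint ranges: [-179.83, 179.83], [-69.29, 118.12], [-61.27, 80.66], [-181.25, 117.63], [-171.15, -9.14], [-177.46, 177.46]. Speed limits (degrees/s): [159.86, 159.86, 180, 180, 180, 180].

INTERFACE

Orientations are given as [roll, pitch, yaw] about the fixed x, y, z axes, in that order (R = Rz(yaw) Ry(pitch) Rx(roll)).
In Python, from workcell import env gives the robot as it stands. The module is installed in compiled form; this text tells all that it offers. Calls block until the motion is done:
- env.goto(position, orientation): joint-space move of the TCP to a pose.
- env.move_straight(position, rotation=None, rate=0.15, force_limit=None): straight line of the TCP; rotation=None keeps the orientation; rate is the mean speed in m/s. With force_limit (N) it stops when the force on the tool has changed by that much, and returns True; else False.
- env.set_joints(angles): joint-space move.
- env.gripper_to(opening, grasp_force=None): opening from 0.0 (shut) to 1.0 (fully open); grasp_force is the grip in N (None keeps the last); returns when the fingers have stopped.
- env.dwell(seconds).
- env.inverse_kinematics(position, orientation): joint angles nearest the present ones, or None.
- env.read_state(): the state.
- env.grab_frame(name): name is "scene" or "side" or "wrist"; returns a dict with "image" (420x560x3 uint8, blue, green, red), "fx", "fy", "cx", "cy" (pixels), "position" and "orientation" of the camera in the world. Camera axes: x right, y up, looking along -z (the intrinsics and any distortion apply to the point x, -y, -z); pixel columns grow to the right and rows downward; lengths in m; the calibration is good to about 2 mm. A picture is of the moment at which its call begins. There is no depth.
A pose or a line that the arm cannot do raises env.Unreachable and nothing moves.
- env.close_job(): hands the job in; it is judged then, once.
Trained networks look in a picture, given as the dict that the camera call returned (one of the last four; its "shot" number tells which), for a name from the list of things; names that differ only in an ending like _2 or _b are one class to them, and where a whole thing is asked for, a point or a joint stands for the part that bears it (a point fixed in the world has none). Each returns a list of dicts, best first, with "score" (0 to 1); they miss things now and then, are a little off and sometimes report something else, mostly with a low value. They report only what shows in the picture. A call takes as long as a camera call.
- env.search_frame(picture, thing): "xyz" ([x, y, z] in m, in world coordinates, good to about 4 mm: the middle of the surface that is visible of it).
- env.trace(picture, thing): "mask" (420x560 bool, what is visible of it).
The state is a dict: "clock": time; "joint_positions": joint angles; "qvel": joint speeds; "joint_torque": joint torques, N m; "position": TCP position; "tool_rot": TCP orientation; "force": force on the tool from outside, world axes, zero at the start; "wrist_torque": the same for the moment, N m; "opening": opening from 0.0 (shut) to 1.0 (fully open); "finger_force": force on a finger pad.
Only numpy, scipy, OpenCV 4.12 (cv2) and the standard library are available. Lean on these libraries where they do the work, as an engineer would, in place of code of your own. Each camera call takes 0.05 s, during which the arm holds its last target. There are 200 camera calls.

## Working session

There is one attempt and no reset: what is moved stays moved. The work goes in short steps, each a Python script; the robot and the scene stay as the last script left them, time stands still between calls to the robot, and variables do not carry over. Pictures are saved under pics/ and viewed, at most 14 in all, crops included, and the job is handed in when it is done.

```bash
mkdir -p pics; python3 - <<'E'
from workcell import env
import cv2,numpy as np
s=env.read_state();print(s['clock'],s['position'],s['tool_rot'])
for c in ("scene","side"):
    f=env.grab_frame(c);cv2.imwrite(f"pics/{c}0.png",f["image"]);print(c,f["position"],f["orientation"],f["fx"],[k for k in f])
    for n in "storage_rack measuring_rack coil core rod pole meter beaker coil_pad".split():
        r=env.search_frame(f,n);print(n,[(np.round(q["xyz"],3).tolist(),round(q["score"],2)) for q in r[:2]])
E
```

```text
0.0 [0.26410164 0.56571151 0.19576629] [ 1.79873372e+02 -6.38646983e-03 -2.50364238e+01]
scene [0.89255102 0.31531006 0.79965728] [ 32.93385603  -0.20049155 136.94021447] 514.3808756054322 ['image', 'fx', 'fy', 'cx', 'cy', 'position', 'orientation', 'shot']
storage_rack []
measuring_rack [([0.571, -0.176, 0.006], 0.65), ([0.536, 0.231, 0.012], 0.28)]
coil [([0.529, 0.227, 0.067], 0.97)]
core [([0.461, 0.225, 0.071], 0.56)]
rod [([0.68, 0.228, 0.086], 0.94)]
pole [([0.602, 0.224, 0.044], 0.61), ([0.465, 0.236, 0.014], 0.56)]
meter [([0.601, 0.23, 0.043], 0.44)]
beaker []
coil_pad [([0.535, 0.233, 0.011], 0.84), ([0.46, 0.223, 0.071], 0.47)]
side [ 0.20478022 -0.58459905  0.6953129 ] [ 46.62806212  -0.26055997 -30.58365892] 520.4184556125465 ['image', 'fx', 'fy', 'cx', 'cy', 'position', 'orientation', 'shot']
storage_rack [([0.559, 0.196, 0.01], 0.94)]
measuring_rack [([0.539, -0.183, 0.01], 0.63)]
coil [([0.514, 0.206, 0.055], 0.9)]
core [([0.442, 0.209, 0.062], 0.89)]
rod [([0.666, 0.222, 0.063], 0.71)]
pole [([0.588, 0.221, 0.042], 0.72)]
meter [([0.478, -0.017, 0.035], 0.98)]
beaker [([0.691, 0.005, 0.05], 0.72)]
coil_pad [([0.516, 0.208, 0.017], 0.58)]
```

View pics/scene0.png

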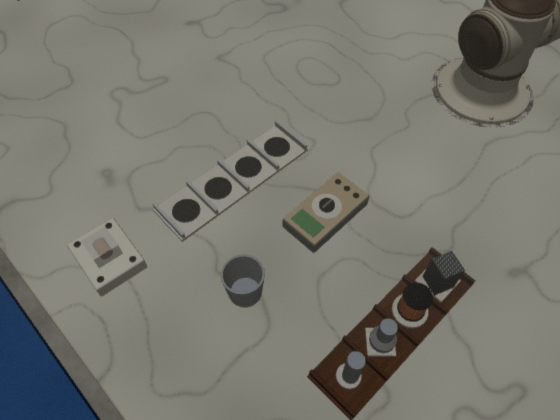

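View pics/side0.png

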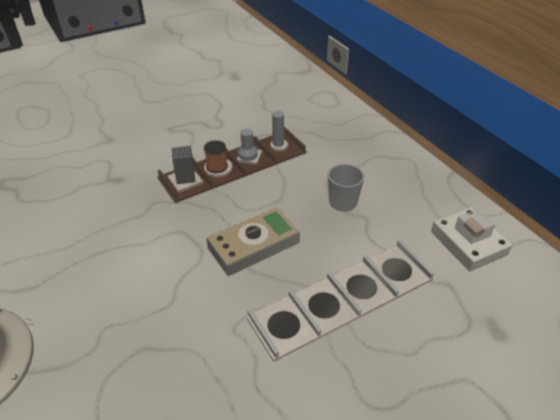

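The scene view shows the white rack's discs at about (277,147), (248,167), (218,188) and (186,210). The dark rack from near to far holds core (443,272), coil (413,303), pole (382,335) and rod (350,370). The side view agrees, with the meter at (253,238) and the beaker at (345,188). Next I'll look from the wrist camera.

```bash
cat > h.py <<'E'
from workcell import env
import cv2,numpy as np
from scipy.spatial.transform import Rotation as R
def pose(f): return np.array(f["position"]),R.from_euler('xyz',f["orientation"],degrees=True).as_matrix()
def unproj(f,uv,z):
    uv=np.atleast_2d(np.asarray(uv,float));p,M=pose(f)
    d=np.c_[(uv[:,0]-f["cx"])/f["fx"],-(uv[:,1]-f["cy"])/f["fy"],-np.ones(len(uv))]@M.T
    return p+d*((z-p[2])/d[:,2])[:,None]
def proj(f,X):
    p,M=pose(f);c=(np.atleast_2d(X)-p)@M
    return np.c_[f["cx"]+f["fx"]*c[:,0]/-c[:,2],f["cy"]-f["fy"]*c[:,1]/-c[:,2]]
def discs(f):  # centres of dark discs, on the plane of the floor of the measuring rack
    g=cv2.cvtColor(f["image"],cv2.COLOR_BGR2GRAY)
    cs,_=cv2.findContours((g<60).astype(np.uint8),cv2.RETR_EXTERNAL,cv2.CHAIN_APPROX_NONE);o=[]
    for c in cs:
        if len(c)<20: continue
        X=unproj(f,c[:,0,:],0.008)[:,:2].astype(np.float32)
        (x,y),r=cv2.minEnclosingCircle(X);a=cv2.contourArea(X)
        if .02<r<.032 and a/(np.pi*r*r)>.8: o.append((x,y,r))
    return np.array(sorted(o))
E
python3 - <<'E'
from h import *
for c in ("scene","side"):
    f=env.grab_frame(c);print(np.round(discs(f),4).tolist())
for i,(p) in enumerate([[.50,.21,.33],[.50,-.18,.33]]):
    env.goto(p,[180,0,0]);env.dwell(.3)
    f=env.grab_frame("wrist");cv2.imwrite(f"pics/w{i}.png",f["image"]);print(f["position"],f["orientation"],f["fx"],env.read_state()["joint_positions"])
    print(np.round(discs(f),4).tolist())
    if i==0:
        for n in "coil core rod pole".split():
            for m in (n,n+"_pad"):
                r=env.search_frame(f,m);print(m,[(np.round(q["xyz"],3).tolist(),round(q["score"],2)) for q in r[:2]])
print(env.read_state()["clock"])
E
```

```text
[[0.4447, -0.1834, 0.0241], [0.5198, -0.1841, 0.0244], [0.5948, -0.1848, 0.0246], [0.6701, -0.1846, 0.0246]]
[[0.5452, 0.2905, 0.0242]]
[0.57235033 0.20912235 0.51893015] [-1.55437245e+01 -1.87408376e-02 -8.99697533e+01] 325.10032357206785 [ 3.99594071e+01  1.02111073e+01  2.77780664e+00  2.87524281e-03
 -8.25856619e+01  5.00785183e+01]
[[0.4419, -0.1847, 0.025], [0.5174, -0.1851, 0.0251], [0.5925, -0.1856, 0.0252]]
coil [([0.666, 0.232, 0.095], 0.17)]
coil_pad [([0.537, 0.221, 0.016], 0.75)]
core [([0.452, 0.22, 0.077], 0.95)]
core_pad [([0.464, 0.211, 0.011], 0.59)]
rod [([0.666, 0.229, 0.096], 0.69)]
rod_pad [([0.659, 0.221, 0.021], 0.64)]
pole [([0.591, 0.225, 0.037], 0.64)]
pole_pad [([0.599, 0.222, 0.013], 0.63)]
[ 0.57268245 -0.18076692  0.51918631] [-1.55239110e+01 -4.03468375e-04 -8.99486374e+01] 325.10032357206785 [-2.24404257e+00  9.04828730e+00  1.37232893e+00 -1.35285029e-03
 -8.23267995e+01  9.22938386e+01]
[[0.442, -0.1835, 0.025], [0.5172, -0.1842, 0.0249], [0.5927, -0.1846, 0.025], [0.6677, -0.185, 0.0251]]
5.2917
```

```bash
python3 - <<'E'
import cv2
a=cv2.imread("pics/w0.png")[:,100:460];cv2.imwrite("pics/w0b.png",cv2.resize(a,None,fx=1.4,fy=1.4))
E
```

```text
(no output)
```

View pics/w0b.png

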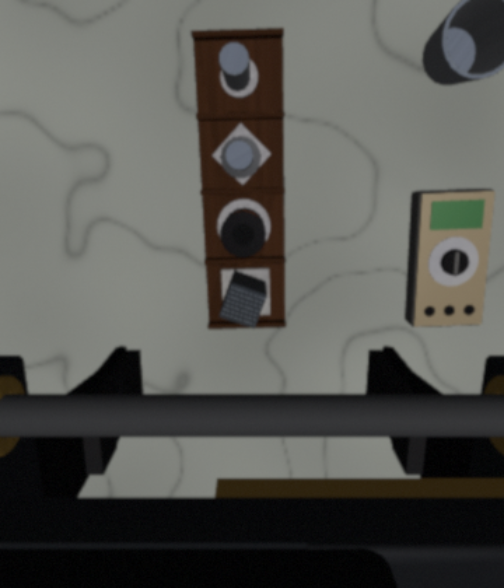

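The wrist crop shows, from top (far) to bottom, rod (235,58), pole (240,155), coil (243,232) and core (243,300, turned about 15 degrees). I'll fit the object outlines to masks taken from closer up.

```bash
cat >> h.py <<'E'
from scipy.optimize import minimize
t=np.linspace(0,2*np.pi,48,endpoint=False);C=np.c_[np.cos(t),np.sin(t)]
S=np.array([[1,1],[-1,1],[-1,-1],[1,-1]])*.019
PARTS=dict(coil=[[(C*.0228,0),(C*.0228,.052)]],core=[[(S,0),(S,.064)]],rod=[[(C*.013,0),(C*.013,.078)]],
 pole=[[(C*.021,0),(C*.021,.012)],[(C*.021,.012),(C*.013,.024)],[(C*.013,.024),(C*.013,.06)]])
def render(f,n,q,z0):
    m=np.zeros((420*4,560*4),np.uint8);c,s=np.cos(q[2]),np.sin(q[2])
    for part in PARTS[n]:
        P=np.vstack([np.c_[r@np.array([[c,s],[-s,c]])+q[:2],np.full(len(r),z0+h)] for r,h in part])
        cv2.fillConvexPoly(m,cv2.convexHull(((proj(f,P)+.5)*4).astype(np.int32)),1)
    return cv2.resize(m.astype(np.float32),(560,420),interpolation=cv2.INTER_AREA)
def fit(f,n,q0,z0=.014):
    r=env.trace(f,n)
    for k in r[:3]:
        M=k["mask"].astype(np.float32)
        def iou(q):
            m=render(f,n,q,z0);return -np.minimum(m,M).sum()/max(np.maximum(m,M).sum(),1)
        best=min((minimize(iou,[*q0[:2],a],method="Nelder-Mead",options=dict(initial_simplex=np.array([[*q0[:2],a],[q0[0]+.01,q0[1],a],[q0[0],q0[1]+.01,a],[q0[0],q0[1],a+.2]]),maxiter=120)) for a in ([-.35,0,.35] if n=="core" else [0])),key=lambda b:b.fun)
        if best.fun<-.5: return np.round(best.x,4),round(-best.fun,3),round(k["score"],2)
    return None
E
python3 - <<'E'
from h import *
Q=dict(core=[.453,.212],coil=[.525,.215],pole=[.597,.218],rod=[.668,.223])
for i,x in enumerate([.40,.53]):
    env.goto([x,.215,.25],[180,0,0]);env.dwell(.3)
    f=env.grab_frame("wrist");cv2.imwrite(f"pics/c{i}.png",f["image"])
    for n in Q: print(i,n,fit(f,n,Q[n]))
f=env.grab_frame("scene")
for n in Q: print("scene",n,fit(f,n,Q[n]))
f=env.grab_frame("side")
for n in Q: print("side",n,fit(f,n,Q[n]))
E
```

```text
0 core (array([ 0.4469,  0.2203, -0.331 ]), np.float64(0.943), 0.55)
0 coil (array([0.5169, 0.2202, 0.1399]), np.float64(0.96), 0.63)
0 pole (array([0.5935, 0.2227, 0.1126]), np.float64(0.923), 0.72)
0 rod None
1 core (array([ 0.4459,  0.2205, -0.3558]), np.float64(0.972), 0.59)
1 coil (array([0.5165, 0.2198, 0.1439]), np.float64(0.953), 0.6)
1 pole (array([0.5912, 0.223 , 0.0271]), np.float64(0.962), 0.75)
1 rod (array([0.6681, 0.2259, 0.0928]), np.float64(0.937), 0.81)
scene core (array([ 0.4495,  0.221 , -0.3394]), np.float64(0.964), 0.69)
scene coil (array([0.5197, 0.2203, 0.2096]), np.float64(0.958), 0.86)
scene pole (array([0.5942, 0.2238, 0.0428]), np.float64(0.932), 0.57)
scene rod (array([0.6711, 0.2269, 0.1407]), np.float64(0.931), 0.7)
side core (array([ 0.4473,  0.2236, -0.3214]), np.float64(0.942), 0.68)
side coil (array([0.5169, 0.223 , 0.0126]), np.float64(0.932), 0.86)
side pole (array([0.5907, 0.2248, 0.0371]), np.float64(0.942), 0.6)
side rod (array([0.6677, 0.2286, 0.054 ]), np.float64(0.928), 0.8)
```

```bash
cat >> h.py <<'E'
SRC=dict(core=(.447,.2212,-19.5),coil=(.5172,.2205,1.5),pole=(.592,.2235,1.5),rod=(.6687,.227,1.5))
DST=dict(core=(.668,-.185),coil=(.5928,-.1848),pole=(.5177,-.1843),rod=(.4427,-.1837))
TIP=dict(core=.036,coil=.032,pole=.041,rod=.041)
def transfer(n):
    x,y,a=SRC[n];z=TIP[n];X,Y=DST[n]
    env.gripper_to(1.0)
    env.goto([x,y,.2],[180,0,a]);env.move_straight([x,y,z],rate=.12)
    env.gripper_to(0.0,40);s=env.read_state();print(n,"grip",s["clock"],s["opening"],s["finger_force"])
    env.move_straight([x,y,.22],rate=.12);env.goto([X,Y,.22],[180,0,0]);env.dwell(.3)
    s=env.read_state();print("carry",s["opening"],s["finger_force"],s["position"])
    env.move_straight([X,Y,z-.003],rate=.12);env.dwell(.3)
    h=env.move_straight([X,Y,z-.011],rate=.02,force_limit=4)
    s=env.read_state();print("down",h,s["position"],s["force"],s["clock"])
    env.gripper_to(1.0);env.dwell(.2);env.move_straight([X,Y,.2],rate=.15)
E
python3 - <<'E'
from h import *
transfer("core")
f=env.grab_frame("side");cv2.imwrite("pics/s1.png",f["image"]);print(fit(f,"core",DST["core"],.008));print(env.read_state()["clock"])
E
```

```text
core grip 12.1333 0.43449698222549715 39.96029198169708
carry 0.43196059862890257 39.95014250278473 [ 0.66809922 -0.18415517  0.22029083]
down True [ 0.66843491 -0.18501536  0.03009297] [-0.29914281  1.70211949  6.59530117] 18.1083
(array([ 0.6672, -0.1839,  0.0064]), np.float64(0.962), 0.74)
20.775
```

View pics/s1.png

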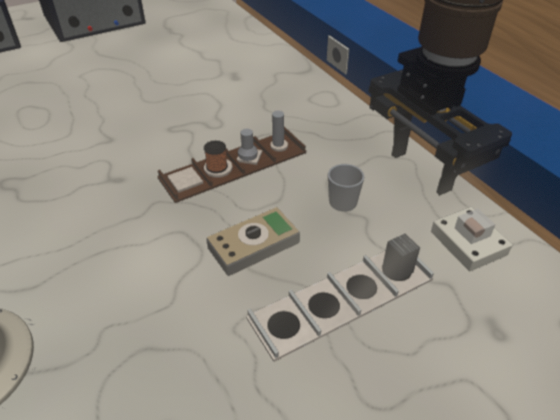

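The core stands upright on the far disc at (400,258), about 1 mm off centre. The other three samples, the meter and the beaker are unmoved. Now the rest.

```bash
python3 - <<'E'
from h import *
for n in ("coil","pole","rod"):
    transfer(n)
    f=env.grab_frame("side");r=fit(f,n,DST[n],.008);print(r)
    if r is None or np.hypot(*(r[0][:2]-DST[n]))>.008: print("STOP");break
env.goto([.45,.1,.3],[180,0,0]);env.dwell(.3)
f=env.grab_frame("side");cv2.imwrite("pics/s2.png",f["image"])
for n in SRC: print(n,DST[n],fit(f,n,DST[n],.008))
print(env.read_state()["clock"])
E
```

```text
coil grip 24.95 0.488501750104167 39.99636769294739
carry 0.49142542093236596 39.988598227500916 [ 0.59298891 -0.18403228  0.22009554]
down True [ 0.59324788 -0.18481792  0.02604658] [-0.96154316  0.6205257   3.85049472] 30.825
(array([ 0.5928, -0.1836,  0.0685]), np.float64(0.94), 0.92)
pole grip 37.6917 0.27550074142422937 40.00000834465027
carry 0.2732234639234244 39.98705506324768 [ 0.51800811 -0.18373503  0.21992277]
down True [ 0.51825811 -0.1842099   0.03491869] [-0.44952726  1.51239033  4.03070213] 43.425
(array([ 0.5177, -0.1825,  0.0646]), np.float64(0.947), 0.94)
rod grip 50.5417 0.2884541184990658 39.9638766143471
carry 0.2859802207769748 39.9638218106702 [ 0.44306888 -0.18336272  0.2198389 ]
down True [ 0.44319344 -0.18375212  0.03481731] [-1.0942146   0.24444065  3.5739732 ] 56.4583
(array([ 0.443 , -0.1827, -0.0184]), np.float64(0.929), 0.63)
core (0.668, -0.185) (array([ 0.6674, -0.1853,  0.0584]), np.float64(0.946), 0.66)
coil (0.5928, -0.1848) (array([ 0.5926, -0.1842,  0.114 ]), np.float64(0.928), 0.95)
pole (0.5177, -0.1843) (array([ 0.5174, -0.1822,  0.1673]), np.float64(0.952), 0.72)
rod (0.4427, -0.1837) (array([ 0.4427, -0.1828,  0.0906]), np.float64(0.913), 0.55)
60.925
```

View pics/s2.png

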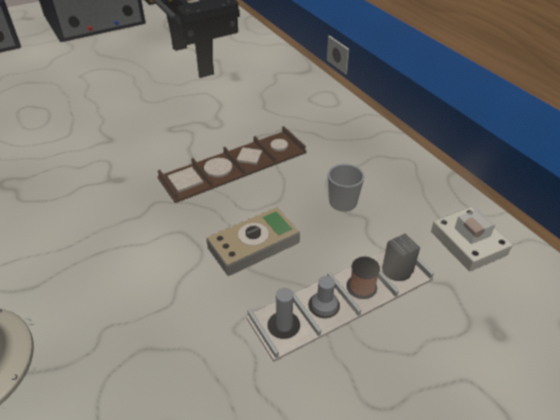

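All four samples stand upright on their discs, near to far: rod (284,312), pole (325,297), coil (364,278) and core (400,258). The meter and the beaker have not moved.

```bash
python3 -c "
from workcell import env
print(env.close_job())"
```

```text
the job is handed in; nothing more can be done
None
```

The job is handed in at about 61 s on the robot's clock: the four samples stand upright in reverse order in the measuring rack, each about 2 mm or less from the middle of its disc by the camera fit, and the multimeter and beaker look unmoved; the hand-in call returned no verdict.

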